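# Change over the drip rack of the ring baskets

## Task

The empty baskets on the drip rack are dry: lift each one off its hook and stand it upright in the metal tray. Hang every loaded basket that stands on the bench by its eye on the hook over the drip dish of its own shape (round, square or oblong), and leave all of them hanging still. Leave the cutters and the pliers lying where they are.

Things in the scene. Friction and masses are not known exactly. Their poses are not given: they have to be found in the camera images.
- loaded_round: Wire basket, round, 60 mm across, 28 mm deep, brass rings fast inside; stands on the bench at first. Origin: middle of its underside, z up. From its rim at +y and -y wires rise to an eye. Above the eye is a wooden grip block, 12 (x) by 24 mm (y), 80 to 117 mm above the underside, its highest part. About 0.14 kg, mostly low down.
- loaded_round_eye (a point): Point in that basket's eye, 69 mm above its underside, where the hook's axis runs when it hangs at rest. The eye stands in the basket's y-z plane, so a hook passes along the basket's x, from either side. Opening 24 mm wide, from 46 mm above the underside up to a pointed arch with its peak at 74 mm; wire 5 mm thick.
- loaded_square: Wire basket, square, 54 x 54 mm, 28 mm deep, brass rings fast inside; stands on the bench at first. Origin: middle of its underside, z up. From its rim at +y and -y wires rise to an eye. Above the eye is a wooden grip block, 12 (x) by 24 mm (y), 80 to 117 mm above the underside, its highest part. About 0.14 kg, mostly low down.
- loaded_square_eye (a point): Point in that basket's eye, 69 mm above its underside, where the hook's axis runs when it hangs at rest. The eye stands in the basket's y-z plane, so a hook passes along the basket's x, from either side. Opening 24 mm wide, from 46 mm above the underside up to a pointed arch with its peak at 74 mm; wire 5 mm thick.
- loaded_oblong: Wire basket, oblong, 76 mm along its x by 42 mm along its y, 28 mm deep, brass rings fast inside; stands on the bench at first. Origin: middle of its underside, z up. From its rim at +y and -y wires rise to an eye. Above the eye is a wooden grip block, 12 (x) by 24 mm (y), 80 to 117 mm above the underside, its highest part. About 0.14 kg, mostly low down.
- loaded_oblong_eye (a point): Point in that basket's eye, 69 mm above its underside, where the hook's axis runs when it hangs at rest. The eye stands in the basket's y-z plane, so a hook passes along the basket's x, from either side. Opening 24 mm wide, from 46 mm above the underside up to a pointed arch with its peak at 74 mm; wire 5 mm thick.
- empty_round: Wire basket, round, 60 mm across, 28 mm deep, empty; hangs on any hook of the rack at first (or is absent). Origin: middle of its underside, z up. From its rim at +y and -y wires rise to an eye. Above the eye is a wooden grip block, 12 (x) by 24 mm (y), 80 to 117 mm above the underside, its highest part. About 0.14 kg, mostly low down.
- empty_round_eye (a point): Point in that basket's eye, 69 mm above its underside, where the hook's axis runs when it hangs at rest. The eye stands in the basket's y-z plane, so a hook passes along the basket's x, from either side. Opening 24 mm wide, from 46 mm above the underside up to a pointed arch with its peak at 74 mm; wire 5 mm thick.
- empty_square: Wire basket, square, 54 x 54 mm, 28 mm deep, empty; hangs on any hook of the rack at first (or is absent). Origin: middle of its underside, z up. From its rim at +y and -y wires rise to an eye. Above the eye is a wooden grip block, 12 (x) by 24 mm (y), 80 to 117 mm above the underside, its highest part. About 0.14 kg, mostly low down.
- empty_square_eye (a point): Point in that basket's eye, 69 mm above its underside, where the hook's axis runs when it hangs at rest. The eye stands in the basket's y-z plane, so a hook passes along the basket's x, from either side. Opening 24 mm wide, from 46 mm above the underside up to a pointed arch with its peak at 74 mm; wire 5 mm thick.
- empty_oblong: Wire basket, oblong, 76 mm along its x by 42 mm along its y, 28 mm deep, empty; hangs on any hook of the rack at first (or is absent). Origin: middle of its underside, z up. From its rim at +y and -y wires rise to an eye. Above the eye is a wooden grip block, 12 (x) by 24 mm (y), 80 to 117 mm above the underside, its highest part. About 0.14 kg, mostly low down.
- empty_oblong_eye (a point): Point in that basket's eye, 69 mm above its underside, where the hook's axis runs when it hangs at rest. The eye stands in the basket's y-z plane, so a hook passes along the basket's x, from either side. Opening 24 mm wide, from 46 mm above the underside up to a pointed arch with its peak at 74 mm; wire 5 mm thick.
- rack: Fixed steel drip rack. Origin: on the bench under the middle hook's seat; x runs from hook tips to the back, y along the row, z up. Foot plate 6 mm thick, x -50 to +62, y -112 to +112 mm. A level rail 10 mm thick along y at x = +55 mm, axis 101 mm up, on end posts, carries three hooks pointing to -x, 78 mm apart. Hook tips are its highest part.
- hook_left (a point): Hook seat: on the axis of its level bar (8 mm thick), rack x = 0, y = +78 mm, 101 mm up, straight above a dish; axes as the rack's. At x = -22 mm the tip turns up to 10 mm above the axis: raise a basket 7 to 17 (best 12) mm over its hanging height to pass it along x. A hanging basket's underside is 32 mm above the bench.
- hook_middle (a point): Hook seat: on the axis of its level bar (8 mm thick), rack x = 0, y = 0 mm, 101 mm up, straight above a dish; axes as the rack's. At x = -22 mm the tip turns up to 10 mm above the axis: raise a basket 7 to 17 (best 12) mm over its hanging height to pass it along x. A hanging basket's underside is 32 mm above the bench.
- hook_right (a point): Hook seat: on the axis of its level bar (8 mm thick), rack x = 0, y = -78 mm, 101 mm up, straight above a dish; axes as the rack's. At x = -22 mm the tip turns up to 10 mm above the axis: raise a basket 7 to 17 (best 12) mm over its hanging height to pass it along x. A hanging basket's underside is 32 mm above the bench.
- dish_round: Round white drip dish, 76 mm across the rim, 10 mm high, fixed on the rack's foot plate straight under one of the three hooks; which hook changes from start to start. Origin: middle of its underside, 6 mm above the bench; axes as the rack's.
- dish_square: Square white drip dish, 72 x 72 mm, 10 mm high, fixed on the rack's foot plate straight under one of the three hooks; which hook changes from start to start. Origin: middle of its underside, 6 mm above the bench; axes as the rack's.
- dish_oblong: Oblong white drip dish, 92 mm along rack x by 56 mm, 10 mm high, fixed on the rack's foot plate straight under one of the three hooks; which hook changes from start to start. Origin: middle of its underside, 6 mm above the bench; axes as the rack's.
- tray: Shallow square metal tray on the bench, fixed, 170 x 170 mm, inner floor 164 x 164 mm and 3 mm above the bench, rim 12 mm above the bench. Origin: middle of its underside; x and y along its sides. Beyond it, on the side towards the rack, stands a fixed upright wooden board 160 mm high; its near end is between the tray and the rack at about x 0.54, y -0.17 in the robot frame, running away from the robot.
- cutters: Flush cutters lying on the bench near the robot, 56 x 122 x 10 mm; bystander. Origin: middle of its underside.
- pliers: Pliers lying on the bench beyond the tray, 63 x 132 x 10 mm; bystander. Origin: middle of its underside.

How it is judged:
At the end, for the whole second after the job is handed in: Each loaded basket hangs at rest by its eye (eye 94 to 110 mm above the bench, within 25 mm of the middle of its own dish seen from above, tilt under 0.2 rad); each empty one stands in the tray (within 75 mm of its middle along each side, underside under 12 mm up, tilt under 0.12 rad) (horizontal distance between loaded_round_eye and dish_round below 0.025 m and z of loaded_round_eye in the frame of rack between 0.094 and 0.11 m and angle between each of loaded_round, loaded_square, loaded_oblong's own z axis and vertical below 0.2 rad and linear speed of each of loaded_round, loaded_square, loaded_oblong below 0.05 m/s and horizontal distance between loaded_square_eye and dish_square below 0.025 m and z of loaded_square_eye in the frame of rack between 0.094 and 0.11 m and horizontal distance between loaded_oblong_eye and dish_oblong below 0.025 m and z of loaded_oblong_eye in the frame of rack between 0.094 and 0.11 m and x of empty_round in the frame of tray between -0.075 and 0.075 m and y of empty_round in the frame of tray between -0.075 and 0.075 m and height (world z) of each of empty_round, empty_square, empty_oblong below 0.012 m and angle between each of empty_round, empty_square, empty_oblong's own z axis and vertical below 0.12 rad and linear speed of each of empty_round, empty_square, empty_oblong below 0.03 m/s and x of empty_square in the frame of tray between -0.075 and 0.075 m and y of empty_square in the frame of tray between -0.075 and 0.075 m and x of empty_oblong in the frame of tray between -0.075 and 0.075 m and y of empty_oblong in the frame of tray between -0.075 and 0.075 m); the robot touches nothing.
It fails at once if the cutters shoved aside by more than 3 cm (distance of cutters from where it was at the start of the episode above 0.03 m).
It fails at once if the pliers shoved aside by more than 3 cm (distance of pliers from where it was at the start of the episode above 0.03 m).
Of empty_round, empty_square, empty_oblong only 2 to 3 are there at a start; the rules pass over those that are not, and their reading is None.
At some moment in a run one of loaded_round, loaded_square, loaded_oblong may be knocked a few centimetres aside while the robot is not near it.
Once in a run the grip may slacken for a moment while it holds something.
It also fails if it takes over 200 s, if anything falls off the work surface, if the arm or the gripper's body presses on something with over 40 N, if the wrist force passes 120 N, or if a joint passes its speed limit or range.

## Robot

A 6-joint arm with a two-finger parallel gripper is mounted at the origin on a cart in front of the work surface, level with it; the furniture and walls round the work are solid. World frame = base frame: x ahead of the robot, y to its left, z up, the work surface at z = 0. Lengths are in m, angles in rad, forces in N, time in s.
With the tool pointing down it reaches from about 0.375 to 0.9 m from the base axis. Payload 3.1 kg.
Tool frame: the origin (TCP) lies between the finger pads; the fingertips stand 22 mm ahead of it and the grasp point (between the pads) lies 3 mm ahead of it; z points along the fingers, y is the line along which they close (so a half turn about z gives the same grasp; the last joint's range is limited). The gripper opens to 87 mm and grips with 3 to 60 N. Pads are 19 mm wide; open, the fingers measure 117 mm over their backs; the gripper's body (75 mm by 190 mm) begins 51 mm behind the grasp point.
Start: joints at [1.065, 0.527, 1.433, -0, 1.181, -0.178], TCP at [0.201, 0.592, 0.245] pointing down, gripper open.
Joint ranges: [-3.08, 3.08], [-0.75, 2.2], [0.22, 2.44], [-1.43, 4.57], [0, 2.65], [-2.85, 2.85]. Speed limits (rad/s): [2.79, 2.79, 3.14, 3.14, 3.14, 3.14].

## Interface

Orientations are given as a unit quaternion [x, y, z, w].
In Python, from rig import robot gives the robot as it stands.
- The arm moves only by the tool move_arm, never from a script. Its argument "series" is text: rows parted by semicolons, each of 6 numbers parted by spaces: the shift along the tool's x, y, z in mm, then the turn, a rotation vector about the tool's x, y, z in degrees. In form: dx dy dz ax ay az; .... A call has 1 to 8 rows; each row is the pose to reach, as a shift and turn from the pose commanded when the call began, along the tool's axes at that moment; what a row does not reach only later rows make up. A row lasts 1/12 s, in which the tool goes at most 41.7 mm and 7.16 degrees, less where a joint would pass 70% of its speed; a pose out of reach is approached as far as the arm can. A call with a gripper value outside its range is refused whole. "jaw" is the opening, from 0 (shut) to 1 (fully open), set as the call begins (left out, the last holds). The fingers move at their own pace and stop on an object; "newtons" is the grip in N (left out, the last holds). Time passes only in rows, so rows that repeat a pose let the fingers close. It gives the time, the measured TCP pose, the force, the opening and the grip force at its end, in the units of the state.
- robot.get_obs(): the state, without advancing time (a new reading comes with each control period).
- robot.camera(name): name is "scene" or "top" or "wrist"; returns a dict with "img" (420x560x3 uint8, red, green, blue), "mtx" (3x3 intrinsics, pixels), "distortion" ([k1, k2, p1, p2, k3] as OpenCV has them; the pictures are not rectified), "world_to_cam" (4x4, takes a point from world to camera coordinates). Camera axes: x right, y down, z forward; pixel columns grow to the right and rows downward; lengths in m; the calibration is good to about 2 mm. A picture is of the moment at which its call begins. There is no depth.
- robot.hand_in(): hands the job in; it is judged then, once.
Trained networks look in a picture, given as the dict that the camera call returned (one of the last four; its "shot" number tells which), for a name from the list of things; names that differ only in an ending like _2 or _b are one class to them, and where a whole thing is asked for, a point or a joint stands for the part that bears it (a point fixed in the world has none). Each returns a list of dicts, best first, with "p" (0 to 1); they miss things now and then, are a little off and sometimes report something else, mostly with a low value. They report only what shows in the picture. A call takes as long as a camera call.
- robot.search_frame(picture, thing): "xyz" ([x, y, z] in m, in world coordinates, good to about 4 mm: the middle of the surface that is visible of it).
- robot.tip_of(picture, thing): "xyz" ([x, y, z] in m, in world coordinates, good to about 4 mm: a listed point, or the origin of a listed thing).
The state is a dict: "time": time; "q": joint angles; "joint_velocities": joint speeds; "joint_torque": joint torques, N m; "position": TCP position; "tool_rot": TCP orientation; "ft_force": force on the tool from outside, world axes, zero at the start; "moment": the same for the moment, N m; "grip_width": finger opening in m; "grip_force": force on a finger pad.
Only numpy, scipy, OpenCV 4.12 (cv2) and the standard library are available. Lean on these libraries where they do the work, as an engineer would, in place of code of your own. Each camera call takes 0.05 s, during which the arm holds its last target. There are 200 camera calls.

## Working session

There is one attempt and no reset: what is moved stays moved. The work goes in short steps, Python scripts to look and compute and a tool call to move; the robot and the scene stay as the last step left them, time stands still between calls to the robot, and variables do not carry over. Pictures are saved under pics/ and viewed, at most 14 in all, crops included, and the job is handed in when it is done.

Besides the shell and the picture viewer there is one more tool, called after "Request:" by a JSON object that holds its "fn" and its "kwargs", one argument or row to a line. move_arm: Moves the arm, as the interface text tells. Its arguments: {"type":"object","properties":{"series":{"type":"string"},"jaw":{"type":"number"},"newtons":{"type":"number"}},"required":["series"]}

```bash
mkdir -p pics; ls
cat > h.py <<'E'
from rig import robot
import numpy as np, cv2
from scipy.spatial.transform import Rotation as R
def save(c,n): cv2.imwrite(f'pics/{n}.png',c['img'][:,:,::-1])
def look(c,things,f='tip_of',pmin=.3):
    for t in things:
        r=getattr(robot,f)(c,t)
        print(t,[(np.round(np.array(d['xyz'])*1000).astype(int).tolist(),round(d['p'],2)) for d in r if d['p']>pmin][:3])
def to_tool(dw):
    o=robot.get_obs(); return R.from_quat(o['tool_rot']).inv().apply(dw)
def px(c,P):
    P=np.atleast_2d(P).astype(float); M=np.array(c['world_to_cam']); rv=cv2.Rodrigues(M[:3,:3])[0]
    return cv2.projectPoints(P,rv,M[:3,3],np.array(c['mtx']),np.array(c['distortion']))[0][:,0]
def ray(c,uv):
    u=cv2.undistortPoints(np.array([[uv]],float),np.array(c['mtx']),np.array(c['distortion']))[0,0]
    M=np.array(c['world_to_cam']); Rm=M[:3,:3]; return -Rm.T@M[:3,3], Rm.T@np.array([u[0],u[1],1])
def onz(c,uv,z):
    o,d=ray(c,uv); return o+d*(z-o[2])/d[2]
E
python3 - <<'E'
from h import *
L=['loaded_round','loaded_square','loaded_oblong','empty_round','empty_square','empty_oblong']
T=L+[l+'_eye' for l in L]+['rack','hook_left','hook_middle','hook_right','dish_round','dish_square','dish_oblong','tray','cutters','pliers']
for n in ['scene','top']:
    c=robot.camera(n); save(c,n+'0'); print(n); look(c,T)
    M=np.array(c['world_to_cam']); print('campos',np.round(-M[:3,:3].T@M[:3,3],3))
o=robot.get_obs(); print(o['time'],o['position'],R.from_quat(o['tool_rot']).as_matrix().round(3))
E
```

```text
pics
scene
loaded_round [([324, -286, -1], 0.88)]
loaded_square [([394, -179, 1], 0.57)]
loaded_oblong [([420, -267, 2], 0.92), ([510, -1, 101], 0.51), ([574, -54, 100], 0.38)]
empty_round [([575, -56, 30], 0.92)]
empty_square [([448, 40, 35], 0.86)]
empty_oblong [([512, -4, 32], 0.82)]
loaded_round_eye [([328, -286, 69], 0.7)]
loaded_square_eye [([393, -176, 68], 0.71), ([574, -55, 31], 0.39)]
loaded_oblong_eye [([421, -265, 68], 0.79)]
empty_round_eye [([572, -49, 102], 0.68)]
empty_square_eye [([448, 41, 100], 0.76)]
empty_oblong_eye []
rack [([326, -280, -1], 0.73), ([509, -6, -1], 0.67)]
hook_left [([325, -285, 69], 0.6), ([449, 41, 100], 0.59)]
hook_middle [([508, -6, 99], 0.71)]
hook_right [([573, -53, 99], 0.62)]
dish_round [([569, -52, 8], 0.76)]
dish_square [([512, -3, 8], 0.76)]
dish_oblong [([450, 39, 8], 0.75)]
tray [([514, -386, 1], 0.56)]
cutters [([360, -59, 4], 0.78), ([449, 44, 34], 0.37)]
pliers [([570, -572, -4], 0.54)]
campos [-0.064 -0.727  0.851]
top
loaded_round [([333, -284, 2], 0.82)]
loaded_square [([392, -179, 1], 0.94)]
loaded_oblong [([423, -267, 2], 0.5
[... 246 characters left out ...]
22, -262, 68], 0.84), ([573, -60, 34], 0.37)]
empty_round_eye [([571, -53, 99], 0.89)]
empty_square_eye []
empty_oblong_eye [([513, -2, 104], 0.66), ([393, -178, 4], 0.5)]
rack [([511, 0, 2], 0.59)]
hook_left [([448, 45, 104], 0.61)]
hook_middle [([512, -6, 101], 0.74), ([516, -3, 3], 0.46)]
hook_right [([572, -56, 100], 0.74)]
dish_round [([422, -263, 0], 0.49), ([571, -55, 8], 0.46), ([568, -52, 103], 0.4)]
dish_square []
dish_oblong [([452, 38, 9], 0.71)]
tray [([512, -389, 1], 0.98)]
cutters [([358, -56, -3], 0.75)]
pliers [([568, -566, -2], 0.52)]
campos [ 0.377 -0.238  0.946]
2.3 [0.20116522 0.59171045 0.24454501] [[-0.947  0.322 -0.   ]
 [ 0.322  0.947 -0.   ]
 [ 0.    -0.    -1.   ]]
```

View pics/scene0.png

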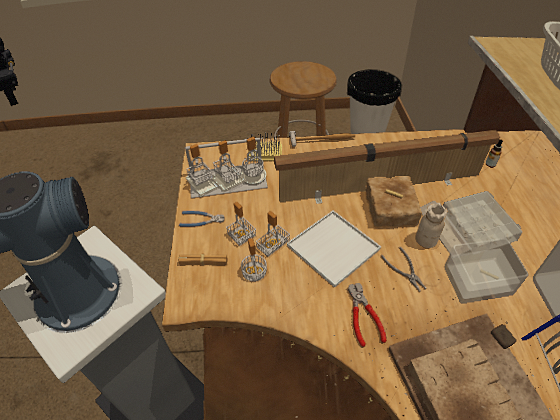

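View pics/top0.png

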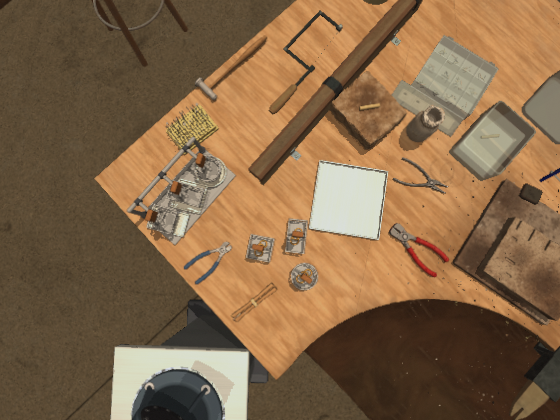

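The scene picture shows three empties on the rack at about (197,165), (225,160) and (253,160), and three loaded baskets at (240,232), (270,240) and (253,265), with the tray at (335,247). The top picture agrees: rack at (190,195), tray at (348,200), and the board's near end at (258,172). The network points fit both pictures and the stated heights.

Request:
{"fn": "move_arm", "kwargs": {
  "series": "-330 -393 -75 0 0 18.7;-330 -393 -75 0 0 18.7;-330 -393 -75 0 0 18.7;-330 -393 -75 0 0 18.7;-330 -393 -75 0 0 18.7;-330 -393 -75 0 0 18.7;-330 -393 -75 0 0 18.7;-330 -393 -75 0 0 18.7",
  "jaw": 0.5,
  "newtons": 20
}}

```text
time: 2.97
position: [0.3209, 0.2826, 0.2933]
tool_rot: [0.321, 0.947, 0.0, 0.0]
ft_force: [1.2, -1.0, 0.6]
grip_width: 0.0458
grip_force: 0.0
```

Request:
{"fn": "move_arm", "kwargs": {
  "series": "-290 -180 -27 0 0 0;-290 -180 -27 0 0 0;-290 -180 -27 0 0 0;-290 -180 -27 0 0 0;-290 -180 -27 0 0 0;-290 -180 -27 0 0 0;-290 -180 -27 0 0 0;-290 -180 -27 0 0 0"
}}

```text
time: 3.63
position: [0.4383, -0.0287, 0.3196]
tool_rot: [0.322, 0.947, 0.0, 0.0]
ft_force: [1.5, 0.6, -0.0]
grip_width: 0.0435
grip_force: 0.0
```

Request:
{"fn": "move_arm", "kwargs": {
  "series": "-20 -10 0 0 0 0;-20 -10 0 0 0 0;-20 -10 0 0 0 0"
}}

```text
time: 3.88
position: [0.4481, -0.0478, 0.319]
tool_rot: [0.323, 0.947, 0.0, -0.0]
ft_force: [-0.1, 0.1, -1.2]
grip_width: 0.0433
grip_force: 0.0
```

Run:
```python
from h import *
L=['loaded_round','loaded_square','loaded_oblong','empty_round','empty_square','empty_oblong']
c=robot.camera('wrist'); save(c,'w1')
look(c,L+[l+'_eye' for l in L[3:]]+['hook_left','hook_middle','hook_right','dish_round','dish_square','dish_oblong','cutters'])
M=np.array(c['world_to_cam']); print('campos',np.round(-M[:3,:3].T@M[:3,3],3),M[2,:3].round(2)); print(robot.get_obs()['position'])
```

```text
loaded_round [([331, -287, 0], 0.61)]
loaded_square [([394, -176, -2], 0.6)]
loaded_oblong [([419, -261, -2], 0.84)]
empty_round [([575, -55, 29], 0.85), ([568, -54, 2], 0.72), ([416, -264, 71], 0.49)]
empty_square [([452, 40, 32], 0.87)]
empty_oblong [([515, -3, 33], 0.96)]
empty_round_eye [([574, -53, 101], 0.56)]
empty_square_eye [([447, 40, 99], 0.62)]
empty_oblong_eye [([514, -3, 99], 0.84), ([328, -287, 3], 0.72)]
hook_left [([454, 44, 102], 0.75), ([418, -264, -3], 0.59)]
hook_middle []
hook_right [([573, -51, 102], 0.61)]
dish_round [([571, -56, 5], 0.62)]
dish_square [([507, -5, 9], 0.87), ([453, 43, 104], 0.58)]
dish_oblong [([516, -6, 35], 0.39)]
cutters [([360, -60, 3], 0.94), ([576, -53, 100], 0.31)]
campos [0.384 0.003 0.46 ] [ 0.23 -0.18 -0.96]
[ 0.44786696 -0.04670136  0.31901941]
```

View pics/w1.png

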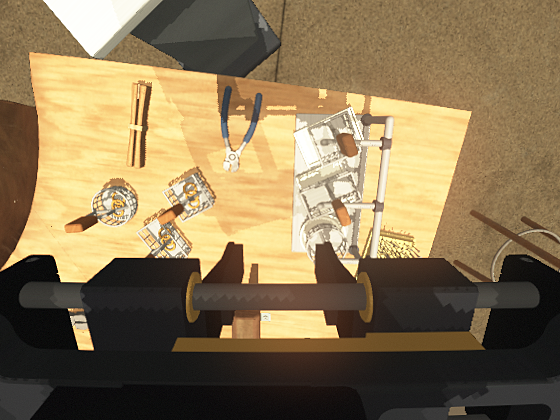

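The wrist picture shows the three hanging empties at about (325,235), (330,190) and (330,130), the cutters at (240,130) and the loaded baskets at lower left. Averaging the views puts the right hook at (574,-53), the middle at (512,-5) and the left at (450,43) mm. I'll start with the right one.

Request:
{"fn": "move_arm", "kwargs": {
  "series": "-104 72 110 0 0 0;-104 72 110 0 0 0;-104 72 110 0 0 0;-104 72 110 0 0 0;-104 72 110 0 0 0;-104 72 110 0 0 0;-104 72 145 0 0 0;-104 72 178 0 0 0"
}}

```text
time: 5.4
position: [0.5757, -0.0533, 0.1435]
tool_rot: [0.321, 0.947, 0.0, 0.004]
ft_force: [0.2, -0.2, 0.2]
grip_width: 0.0435
grip_force: 0.0
```

Request:
{"fn": "move_arm", "kwargs": {
  "series": "0 0 0 0 0 0;0 0 0 0 0 0;0 0 0 0 0 0;0 0 0 0 0 0;0 0 0 0 0 0",
  "jaw": 0,
  "newtons": 25
}}

```text
time: 5.82
position: [0.5754, -0.0533, 0.1437]
tool_rot: [0.321, 0.947, 0.0, 0.002]
ft_force: [-0.9, 0.5, 0.0]
grip_width: 0.0179
grip_force: 0.3
```

Run:
```python
from h import *
c=robot.camera('scene'); cv2.imwrite('pics/s1.png',cv2.resize(c['img'][120:300,160:360,::-1],(800,720))[:600])
print(robot.get_obs()['position'])
```

```text
[ 0.57519705 -0.05319542  0.14332457]
```

View pics/s1.png

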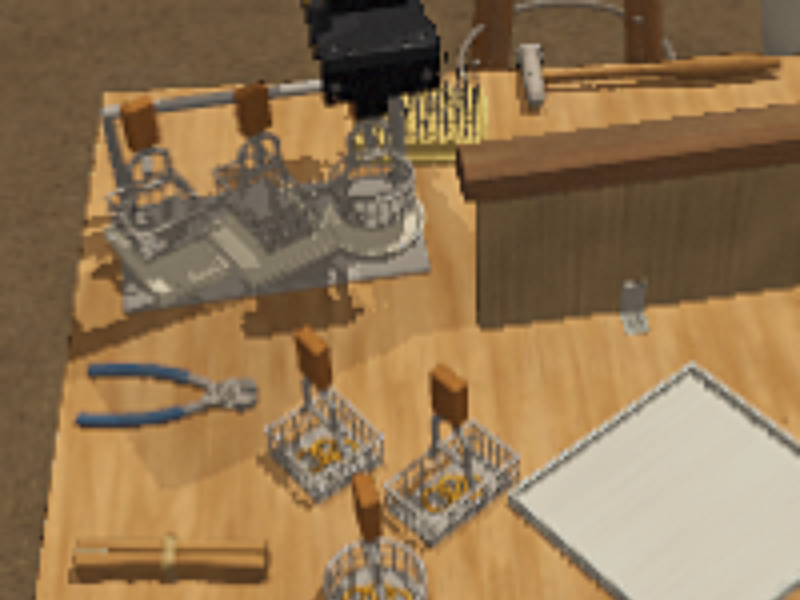

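The enlarged scene crop shows the gripper over the right-hand round basket at (370,130). The dishes read left oblong, middle square, right round. The fingers are still closing.

Request:
{"fn": "move_arm", "kwargs": {
  "series": "0 0 0 0 0 0;0 0 0 0 0 0;0 0 0 0 0 0;0 0 -6 0 0 0;0 0 -12 0 0 0;0 0 -12 0 0 0",
  "newtons": 35
}}

```text
time: 6.37
position: [0.5747, -0.0528, 0.1541]
tool_rot: [0.321, 0.947, 0.0, 0.001]
ft_force: [0.4, 0.1, -1.4]
grip_width: 0.0115
grip_force: 35.0
```

Request:
{"fn": "move_arm", "kwargs": {
  "series": "0 -20 0 0 0 0;0 -40 0 0 0 0;0 -60 0 0 0 0;0 -80 0 0 0 0;0 -85 -5 0 0 0;0 -85 -40 0 0 0;0 -85 -80 0 0 0;0 -85 -120 0 0 0"
}}

```text
time: 7.03
position: [0.5219, -0.1198, 0.2738]
tool_rot: [0.322, 0.947, 0.0, -0.001]
ft_force: [0.8, -0.2, -2.6]
grip_width: 0.012
grip_force: 35.0
```

Request:
{"fn": "move_arm", "kwargs": {
  "series": "-5 -20 -15 0 0 -4;-25 -55 -15 0 0 -8;-45 -90 -15 0 0 -12;-65 -125 -15 0 0 -16;-84 -160 -15 0 0 -20;-102 -195 -15 0 0 -24;-120 -235 -15 0 0 -29;-139 -274 -15 0 0 -29"
}}

```text
time: 7.7
position: [0.4665, -0.4196, 0.2881]
tool_rot: [0.072, 0.997, 0.0, 0.0]
ft_force: [0.3, -0.0, -2.2]
grip_width: 0.0116
grip_force: 35.0
```

Request:
{"fn": "move_arm", "kwargs": {
  "series": "0 0 0 0 0 0;0 0 40 0 0 0;0 0 80 0 0 0;0 0 120 0 0 0;0 0 145 0 0 0;0 0 150 0 0 0;0 0 150 0 0 0"
}}

```text
time: 8.28
position: [0.4664, -0.4169, 0.136]
tool_rot: [0.074, 0.997, 0.002, -0.002]
ft_force: [-0.2, -0.3, -1.1]
grip_width: 0.0119
grip_force: 35.0
```

Run:
```python
from h import *
c=robot.camera('scene'); look(c,['empty_round','empty_round_eye','tray','loaded_round','loaded_square','loaded_oblong'])
c=robot.camera('top'); look(c,['tray']);g=cv2.cvtColor(c['img'],cv2.COLOR_RGB2GRAY)
for p in [(320,162),(387,172),(380,240),(310,230)]: print(onz(c,p,.012).round(3))
print(robot.get_obs()['position'])
```

```text
empty_round [([469, -421, 26], 0.96)]
empty_round_eye [([461, -413, 92], 0.74)]
tray [([514, -386, 0], 0.97), ([330, -283, 1], 0.49)]
loaded_round [([330, -279, 4], 0.72), ([360, -60, 3], 0.36)]
loaded_square [([391, -178, 1], 0.87), ([463, -410, 87], 0.54)]
loaded_oblong [([422, -268, 0], 0.95)]
tray []
[ 0.604 -0.32   0.012]
[ 0.584 -0.484  0.012]
[ 0.418 -0.466  0.012]
[ 0.438 -0.299  0.012]
[ 0.46720143 -0.41887795  0.13931437]
```

Request:
{"fn": "move_arm", "kwargs": {
  "series": "0 0 12 0 0 0;0 0 23 0 0 0;0 0 24 0 0 0;0 0 24 0 0 0;0 0 24 0 0 0"
}}

```text
time: 9.15
position: [0.4674, -0.4192, 0.1139]
tool_rot: [0.074, 0.997, -0.001, 0.001]
ft_force: [-0.1, -0.8, 3.3]
grip_width: 0.0117
grip_force: 35.0
```

Request:
{"fn": "move_arm", "kwargs": {
  "series": "0 0 0 0 0 0;0 0 0 0 0 0;0 0 0 0 0 0;0 0 -40 0 0 0;0 0 -80 0 0 0;0 0 -120 0 0 0;0 0 -150 0 0 0;0 0 -150 0 0 0",
  "jaw": 0.45
}}

```text
time: 9.82
position: [0.4692, -0.4213, 0.2714]
tool_rot: [0.074, 0.997, -0.005, 0.005]
ft_force: [0.5, -0.2, -0.2]
grip_width: 0.0386
grip_force: 0.0
```

Run:
```python
from h import *
c=robot.camera('scene'); look(c,['empty_round','empty_round_eye','empty_square_eye','empty_oblong_eye'])
print(robot.get_obs()['position'])
```

```text
empty_round [([468, -421, 0], 0.97), ([454, 40, 6], 0.43)]
empty_round_eye []
empty_square_eye [([450, 46, 100], 0.57)]
empty_oblong_eye [([511, -6, 101], 0.7)]
[ 0.46592104 -0.4173006   0.26185668]
```

Request:
{"fn": "move_arm", "kwargs": {
  "series": "12 330 0 0 0 29;12 330 0 0 0 29;12 330 0 0 0 29;12 330 0 0 0 29;12 330 0 0 0 29;12 330 0 0 0 29;12 330 0 0 0 29;12 330 0 0 0 29"
}}

```text
time: 10.73
position: [0.5024, -0.0878, 0.2622]
tool_rot: [0.321, 0.947, 0.0, -0.002]
ft_force: [-0.5, 0.5, -0.6]
grip_width: 0.0393
grip_force: 0.0
```

Request:
{"fn": "move_arm", "kwargs": {
  "series": "44 73 0 0 0 0;44 73 0 0 0 0;44 73 0 0 0 0;44 73 35 0 0 0;44 73 60 0 0 0;44 73 60 0 0 0"
}}

```text
time: 11.23
position: [0.5088, -0.0045, 0.1987]
tool_rot: [0.321, 0.947, -0.001, -0.007]
ft_force: [-0.3, -0.4, -0.8]
grip_width: 0.0396
grip_force: 0.0
```

Run:
```python
from h import *
print(robot.get_obs()['position'],robot.get_obs()['tool_rot'])
```

```text
[ 0.50881751 -0.00451762  0.19867195] [ 3.20863748e-01  9.47102295e-01 -7.63946648e-04 -6.56616958e-03]
```

Request:
{"fn": "move_arm", "kwargs": {
  "series": "-2 2 30 0 0 0;-2 2 56 0 0 0;-2 2 56 0 0 0;-2 2 56 0 0 0"
}}

```text
time: 11.57
position: [0.515, -0.0055, 0.1473]
tool_rot: [0.322, 0.947, -0.0, -0.002]
ft_force: [0.7, -0.1, 0.1]
grip_width: 0.0393
grip_force: 0.0
```

Request:
{"fn": "move_arm", "kwargs": {
  "series": "0 0 0 0 0 0;0 0 0 0 0 0;0 0 0 0 0 0;0 0 0 0 0 0;0 0 0 0 0 0;0 0 0 0 0 0;0 0 0 0 0 0",
  "jaw": 0
}}

```text
time: 12.15
position: [0.5162, -0.0052, 0.1486]
tool_rot: [0.321, 0.947, 0.0, 0.0]
ft_force: [-0.6, -0.9, 3.1]
grip_width: 0.0118
grip_force: 34.9
```

Request:
{"fn": "move_arm", "kwargs": {
  "series": "0 0 -6 0 0 0;0 0 -12 0 0 0;0 0 -12 0 0 0"
}}

```text
time: 12.4
position: [0.5166, -0.0053, 0.1611]
tool_rot: [0.321, 0.947, 0.0, 0.001]
ft_force: [0.8, -1.0, -1.4]
grip_width: 0.012
grip_force: 34.9
```

Request:
{"fn": "move_arm", "kwargs": {
  "series": "0 -20 0 0 0 0;0 -40 0 0 0 0;0 -60 0 0 0 0;0 -80 0 0 0 0;0 -85 -5 0 0 0;0 -85 -40 0 0 0;0 -85 -80 0 0 0;0 -85 -120 0 0 0"
}}

```text
time: 13.07
position: [0.4636, -0.0723, 0.2812]
tool_rot: [0.322, 0.947, 0.0, -0.001]
ft_force: [1.1, -0.1, -1.2]
grip_width: 0.0115
grip_force: 34.9
```

Run:
```python
from h import *
print(robot.get_obs()['position'])
c=robot.camera('scene'); look(c,['empty_oblong','empty_oblong_eye','empty_square_eye'])
```

```text
[ 0.46364066 -0.07231483  0.28121038]
empty_oblong [([464, -71, 167], 0.94)]
empty_oblong_eye [([460, -67, 236], 0.9)]
empty_square_eye [([449, 43, 102], 0.71), ([512, 1, 5], 0.41)]
```

Request:
{"fn": "move_arm", "kwargs": {
  "series": "-20 -15 -12 0 0 -4;-45 -39 -12 0 0 -8;-72 -64 -12 0 0 -12;-100 -89 -12 0 0 -16;-128 -114 -12 0 0 -20;-156 -139 -12 0 0 -24;-184 -164 -12 0 0 -29;-212 -189 -12 0 0 -29"
}}

```text
time: 13.93
position: [0.5167, -0.3523, 0.2891]
tool_rot: [0.073, 0.997, 0.002, -0.002]
ft_force: [0.8, 0.4, -1.0]
grip_width: 0.0117
grip_force: 35.0
```

Request:
{"fn": "move_arm", "kwargs": {
  "series": "0 0 0 0 0 0;0 0 40 0 0 0;0 0 80 0 0 0;0 0 120 0 0 0;0 0 150 0 0 0;0 0 150 0 0 0;0 0 150 0 0 0"
}}

```text
time: 14.52
position: [0.5158, -0.3496, 0.1388]
tool_rot: [0.074, 0.997, 0.003, -0.003]
ft_force: [0.2, -0.5, -0.8]
grip_width: 0.0119
grip_force: 35.0
```

Run:
```python
from h import *
print(robot.get_obs()['position'])
c=robot.camera('scene'); look(c,['empty_oblong','empty_oblong_eye','empty_round'])
```

```text
[ 0.51578955 -0.34958882  0.13878465]
empty_oblong [([514, -349, 22], 0.73), ([512, -388, 4], 0.69)]
empty_oblong_eye [([510, -346, 94], 0.88), ([574, -54, 98], 0.49)]
empty_round [([471, -421, 1], 0.68)]
```

Request:
{"fn": "move_arm", "kwargs": {
  "series": "0 0 12 0 0 0;0 0 20 0 0 0;0 0 21 0 0 0;0 0 21 0 0 0;0 0 21 0 0 0"
}}

```text
time: 15.13
position: [0.5174, -0.3516, 0.121]
tool_rot: [0.074, 0.997, 0.0, -0.0]
ft_force: [1.4, -0.4, -1.1]
grip_width: 0.012
grip_force: 35.0
```

Request:
{"fn": "move_arm", "kwargs": {
  "series": "0 0 0 0 0 0;0 0 0 0 0 0;0 0 0 0 0 0;0 0 -40 0 0 0;0 0 -80 0 0 0;0 0 -120 0 0 0;0 0 -150 0 0 0;0 0 -150 0 0 0",
  "jaw": 0.45
}}

```text
time: 15.8
position: [0.5205, -0.3544, 0.2792]
tool_rot: [0.074, 0.997, -0.005, 0.006]
ft_force: [0.5, -0.9, 0.8]
grip_width: 0.039
grip_force: 0.0
```

Request:
{"fn": "move_arm", "kwargs": {
  "series": "100 310 0 0 0 29;100 310 0 0 0 29;100 310 0 0 0 29;100 310 0 0 0 29;100 310 0 0 0 29;100 310 0 0 0 29;100 310 0 0 0 29;100 310 0 0 0 29"
}}

```text
time: 16.47
position: [0.4626, -0.0276, 0.2708]
tool_rot: [0.321, 0.947, 0.0, -0.001]
ft_force: [0.0, 0.5, 0.2]
grip_width: 0.0392
grip_force: 0.0
```

Request:
{"fn": "move_arm", "kwargs": {
  "series": "54 50 0 0 0 0;54 50 0 0 0 0;54 50 0 0 0 0;54 50 35 0 0 0;54 50 60 0 0 0;54 50 60 0 0 0"
}}

```text
time: 16.97
position: [0.4487, 0.0425, 0.2075]
tool_rot: [0.321, 0.947, -0.001, -0.004]
ft_force: [-0.4, 0.5, -0.7]
grip_width: 0.0394
grip_force: 0.0
```

Run:
```python
from h import *
print(robot.get_obs()['position'])
c=robot.camera('scene'); look(c,['empty_oblong','empty_oblong_eye','empty_round','empty_square_eye'])
```

```text
[0.44866111 0.04254002 0.20751112]
empty_oblong [([516, -350, 4], 0.89)]
empty_oblong_eye [([516, -352, 74], 0.75)]
empty_round [([469, -421, 1], 0.65)]
empty_square_eye [([448, 43, 100], 0.64)]
```

Down 62 to grip the square one, then lift and pull out.

Request:
{"fn": "move_arm", "kwargs": {
  "series": "0 1 35 0 0 0;0 1 63 0 0 0;0 1 63 0 0 0;0 1 63 0 0 0"
}}

```text
time: 17.55
position: [0.4523, 0.0428, 0.1482]
tool_rot: [0.321, 0.947, -0.0, -0.001]
ft_force: [0.7, 0.6, 0.9]
grip_width: 0.0391
grip_force: 0.0
```

Request:
{"fn": "move_arm", "kwargs": {
  "series": "0 0 0 0 0 0;0 0 0 0 0 0;0 0 0 0 0 0;0 0 0 0 0 0;0 0 0 0 0 0;0 0 0 0 0 0;0 0 0 0 0 0",
  "jaw": 0
}}

```text
time: 18.13
position: [0.4529, 0.0431, 0.1486]
tool_rot: [0.321, 0.947, 0.0, 0.001]
ft_force: [0.4, 0.3, 4.3]
grip_width: 0.012
grip_force: 35.0
```

Request:
{"fn": "move_arm", "kwargs": {
  "series": "0 0 -6 0 0 0;0 0 -12 0 0 0;0 0 -12 0 0 0"
}}

```text
time: 18.38
position: [0.4529, 0.043, 0.1609]
tool_rot: [0.321, 0.947, 0.0, 0.001]
ft_force: [0.3, -0.1, -0.8]
grip_width: 0.0118
grip_force: 35.0
```

Request:
{"fn": "move_arm", "kwargs": {
  "series": "0 -20 0 0 0 0;0 -40 0 0 0 0;0 -60 0 0 0 0;0 -80 0 0 0 0;0 -85 -5 0 0 0;0 -85 -40 0 0 0;0 -85 -80 0 0 0;0 -85 -120 0 0 0"
}}

```text
time: 19.05
position: [0.4, -0.0241, 0.2813]
tool_rot: [0.322, 0.947, 0.0, -0.001]
ft_force: [1.6, -1.4, -2.6]
grip_width: 0.0117
grip_force: 35.0
```

Run:
```python
from h import *
print(robot.get_obs()['position'])
c=robot.camera('scene'); look(c,['empty_square','empty_square_eye'])
```

```text
[ 0.39998559 -0.02412573  0.28128551]
empty_square [([396, -26, 163], 0.93)]
empty_square_eye [([396, -21, 236], 0.79)]
```

Request:
{"fn": "move_arm", "kwargs": {
  "series": "-23 -15 -5 0 0 -4;-58 -37 -5 0 0 -8;-93 -60 -5 0 0 -12;-128 -83 -5 0 0 -16;-163 -105 -5 0 0 -20;-198 -128 -5 0 0 -24;-233 -151 -5 0 0 -29;-268 -173 -5 0 0 -29"
}}

```text
time: 19.87
position: [0.5076, -0.3256, 0.2826]
tool_rot: [0.073, 0.997, 0.002, -0.002]
ft_force: [0.8, -0.3, -0.2]
grip_width: 0.0116
grip_force: 35.0
```

Request:
{"fn": "move_arm", "kwargs": {
  "series": "-20 -33 0 0 0 0;-38 -66 0 0 0 0;-52 -95 0 0 0 0;-54 -102 0 0 0 0;-54 -102 35 0 0 0;-54 -102 75 0 0 0;-54 -102 110 0 0 0;-54 -102 125 0 0 0"
}}

```text
time: 20.53
position: [0.543, -0.4291, 0.1519]
tool_rot: [0.074, 0.997, 0.005, -0.005]
ft_force: [-0.9, 0.5, -1.8]
grip_width: 0.0116
grip_force: 35.0
```

Run:
```python
from h import *
print(robot.get_obs()['position'])
c=robot.camera('scene'); look(c,['empty_square','empty_square_eye','tray'])
```

```text
[ 0.54300894 -0.42911611  0.15190545]
empty_square [([542, -431, 32], 0.86), ([420, -265, 0], 0.69), ([394, -176, -2], 0.47)]
empty_square_eye [([539, -426, 101], 0.78), ([541, -429, 31], 0.57)]
tray [([512, -391, 3], 0.61)]
```

Request:
{"fn": "move_arm", "kwargs": {
  "series": "0 0 15 0 0 0;0 0 25 0 0 0;0 0 28 0 0 0;0 0 28 0 0 0;0 0 28 0 0 0;0 0 28 0 0 0"
}}

```text
time: 21.23
position: [0.5469, -0.4339, 0.1331]
tool_rot: [0.074, 0.997, -0.001, 0.001]
ft_force: [0.3, 0.1, -2.6]
grip_width: 0.0119
grip_force: 35.0
```

Run:
```python
from h import *
print(robot.get_obs()['position'])
c=robot.camera('scene'); look(c,['empty_square','empty_square_eye'])
```

```text
[ 0.54689717 -0.43391114  0.1331261 ]
empty_square [([543, -435, 14], 0.77)]
empty_square_eye [([544, -436, 86], 0.82)]
```

Request:
{"fn": "move_arm", "kwargs": {
  "series": "0 0 8 0 0 0;0 0 14 0 0 0;0 0 14 0 0 0;0 0 14 0 0 0"
}}

```text
time: 21.72
position: [0.5485, -0.4347, 0.1202]
tool_rot: [0.074, 0.997, -0.002, 0.003]
ft_force: [1.3, 0.5, 6.6]
grip_width: 0.0119
grip_force: 35.0
```

Request:
{"fn": "move_arm", "kwargs": {
  "series": "0 0 0 0 0 0;0 0 0 0 0 0;0 0 0 0 0 0;0 0 -40 0 0 0;0 0 -80 0 0 0;0 0 -120 0 0 0;0 0 -150 0 0 0;0 0 -180 0 0 0",
  "jaw": 0.45
}}

```text
time: 22.38
position: [0.5463, -0.4334, 0.2997]
tool_rot: [0.074, 0.997, -0.0, 0.0]
ft_force: [0.3, -1.2, -0.1]
grip_width: 0.0389
grip_force: 0.0
```

Request:
{"fn": "move_arm", "kwargs": {
  "series": "97 166 0 0 0 0;97 166 0 0 0 0;97 166 0 0 0 0;97 166 0 0 0 0;97 166 0 0 0 0;97 166 0 0 0 0;97 166 0 0 0 0;97 166 0 0 0 0"
}}

```text
time: 23.05
position: [0.4754, -0.2557, 0.2981]
tool_rot: [0.074, 0.997, -0.001, 0.0]
ft_force: [-0.8, 0.3, -0.0]
grip_width: 0.0392
grip_force: 0.0
```

Run:
```python
from h import *
print(robot.get_obs()['position'])
T=['loaded_round','loaded_square','loaded_oblong'];T+=[t+'_eye' for t in T]
for n in ['scene','top','wrist']:
    c=robot.camera(n); print(n); look(c,T+(['empty_round','empty_square','empty_oblong'] if n=='scene' else [])); save(c,n+'2')
c=robot.camera('wrist'); print(px(c,[[.33,-.286,.117],[.393,-.178,.117],[.421,-.266,.117]]).round())
```

```text
[ 0.47543856 -0.25570197  0.29813313]
scene
loaded_round [([328, -283, 2], 0.72)]
loaded_square [([516, -350, 4], 0.69), ([392, -181, 0], 0.68)]
loaded_oblong [([422, -265, 1], 0.86)]
loaded_round_eye [([328, -284, 68], 0.84)]
loaded_square_eye [([390, -177, 67], 0.64), ([511, -3, 99], 0.33), ([517, -353, 73], 0.31)]
loaded_oblong_eye [([422, -266, 72], 0.94), ([329, -284, 72], 0.35), ([422, -266, 0], 0.32)]
empty_round [([467, -421, 2], 0.88), ([568, -572, -8], 0.6)]
empty_square [([546, -438, 0], 0.86)]
empty_oblong [([515, -352, 2], 0.61)]
top
loaded_round []
loaded_square [([332, -283, 0], 0.66), ([391, -180, 1], 0.63)]
loaded_oblong []
loaded_round_eye [([331, -286, 74], 0.81)]
loaded_square_eye [([390, -183, 69], 0.87)]
loaded_oblong_eye [([421, -262, 67], 0.63)]
wrist
loaded_round [([330, -284, 2], 0.79)]
loaded_square [([395, -177, 3], 0.75)]
loaded_oblong [([416, -262, 0], 0.61)]
loaded_round_eye [([331, -286, 67], 0.97), ([421, -264, 71], 0.62)]
loaded_square_eye [([392, -179, 73], 0.63), ([472, -419, 2], 0.36)]
loaded_oblong_eye [([392, -182, 72], 0.66), ([423, -265, 68], 0.6)]
[[225.  59.]
 [339. 108.]
 [260. 147.]]
```

View pics/wrist2.png

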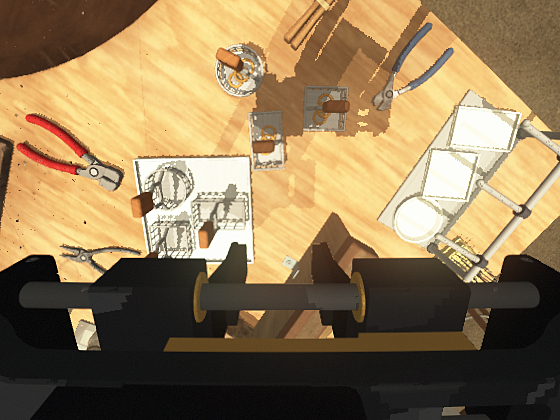

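The wrist picture shows all three empties standing in the tray at about (165,185), (220,210) and (170,235). The loaded baskets are at (238,70), (325,107) and (267,140). The dishes run round (420,218), square (453,173) and oblong (485,127). I need the block yaws, so I'm enlarging this picture.

Run:
```python
import cv2
i=cv2.imread('pics/wrist2.png'); c=i[30:180,190:390]; cv2.imwrite('pics/w2c.png',cv2.resize(c,(800,600),interpolation=cv2.INTER_CUBIC))
```

```text
(no output)
```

View pics/w2c.png

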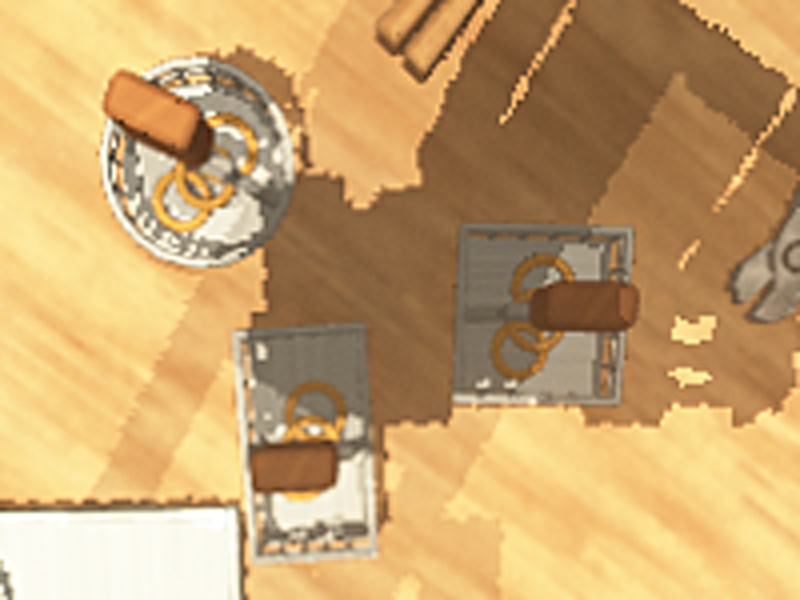

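Run:
```python
from h import *
c=robot.camera('wrist')
f=lambda p:(p[0]/4+190-.4,p[1]/4+30-.4)
def ang(a,b,z):
    A,B=onz(c,f(a),z),onz(c,f(b),z); d=B-A; return round(np.degrees(np.arctan2(d[1],d[0]))%180,1), np.round(np.linalg.norm(d)*1000)
print('oblong long', ang((236,335),(255,558),.028),ang((367,325),(378,552),.028),'blk',ang((250,450),(338,445),.117))
print('square', ang((458,228),(632,228),.028),ang((455,402),(618,403),.028),ang((462,228),(455,402),.028),ang((632,228),(618,403),.028),'blk',ang((530,285),(636,282),.117))
print('round blk', ang((118,72),(205,110),.117),ang((105,108),(185,155),.117))
for n,p in [('o',(294,468)),('s',(585,305)),('r',(152,112))]: print(n,onz(c,f(p),.117).round(3))
```

```text
oblong long (np.float64(175.1), np.float64(75.0)) (np.float64(174.7), np.float64(76.0)) blk (np.float64(84.8), np.float64(24.0))
square (np.float64(81.9), np.float64(57.0)) (np.float64(81.4), np.float64(55.0)) (np.float64(170.5), np.float64(55.0)) (np.float64(170.4), np.float64(55.0)) blk (np.float64(83.4), np.float64(27.0))
round blk (np.float64(59.3), np.float64(23.0)) (np.float64(52.4), np.float64(22.0))
o [ 0.421 -0.262  0.117]
s [ 0.391 -0.181  0.117]
r [ 0.33  -0.283  0.117]
```

Request:
{"fn": "move_arm", "kwargs": {
  "series": "52 -16 60 0 0 57;52 -16 60 0 0 57;52 -16 60 0 0 57;52 -16 60 0 0 57;52 -16 60 0 0 57;52 -16 60 0 0 57;52 -16 60 0 0 57;52 -16 60 0 0 57"
}}

```text
time: 25.02
position: [0.4212, -0.2632, 0.2381]
tool_rot: [0.543, 0.839, -0.0, 0.0]
ft_force: [-0.0, -0.2, 0.7]
grip_width: 0.0391
grip_force: 0.0
```

Request:
{"fn": "move_arm", "kwargs": {
  "series": "0 0 20 0 0 30;0 0 20 0 0 30;0 0 20 0 0 30;0 0 20 0 0 30;0 0 20 0 0 30;0 0 20 0 0 30;0 0 20 0 0 30"
}}

```text
time: 25.6
position: [0.4212, -0.2632, 0.2181]
tool_rot: [0.739, 0.673, -0.0, 0.0]
ft_force: [-0.4, 1.6, -0.4]
grip_width: 0.0391
grip_force: 0.0
```

Run:
```python
from h import *
o=robot.get_obs();print(o['position'],R.from_quat(o['tool_rot']).as_matrix().round(3)[:2],o['q'])
c=robot.camera('scene'); look(c,['loaded_round_eye','loaded_square_eye','loaded_oblong_eye','loaded_oblong'])
```

```text
[ 0.42123307 -0.26319177  0.2181288 ] [[ 0.093  0.996  0.   ]
 [ 0.996 -0.093 -0.   ]] [-7.83820207e-01  3.93697068e-01  1.77819824e+00 -5.01977758e-05
  9.69465415e-01 -6.90658405e-01]
loaded_round_eye [([330, -285, 70], 0.96)]
loaded_square_eye [([392, -177, 65], 0.72)]
loaded_oblong_eye [([421, -265, 73], 0.95), ([507, -6, -2], 0.33)]
loaded_oblong [([421, -265, -1], 0.56), ([329, -286, 70], 0.32)]
```

Request:
{"fn": "move_arm", "kwargs": {
  "series": "-1 0 40 0 0 0;-1 0 75 0 0 0;-1 0 100 0 0 0;-1 0 104 0 0 0;-1 0 104 0 0 0"
}}

```text
time: 26.27
position: [0.4203, -0.2634, 0.1128]
tool_rot: [0.74, 0.673, -0.0, -0.002]
ft_force: [0.2, 0.7, -0.5]
grip_width: 0.0391
grip_force: 0.0
```

Request:
{"fn": "move_arm", "kwargs": {
  "series": "0 0 0 0 0 0;0 0 0 0 0 0;0 0 0 0 0 0;0 0 0 0 0 0;0 0 0 0 0 0;0 0 0 0 0 0;0 0 0 0 0 0",
  "jaw": 0
}}

```text
time: 26.85
position: [0.4216, -0.2646, 0.1149]
tool_rot: [0.74, 0.673, 0.0, 0.001]
ft_force: [0.3, 0.1, 6.8]
grip_width: 0.0118
grip_force: 35.0
```

Request:
{"fn": "move_arm", "kwargs": {
  "series": "0 0 -15 0 0 0;0 0 -45 0 0 0;0 0 -80 0 0 0;0 0 -115 0 0 0;0 0 -150 0 0 0;0 0 -155 0 0 0"
}}

```text
time: 27.35
position: [0.4233, -0.2661, 0.2746]
tool_rot: [0.74, 0.673, 0.0, 0.006]
ft_force: [1.1, -0.5, -1.2]
grip_width: 0.0115
grip_force: 35.0
```

Run:
```python
from h import *
o=robot.get_obs();print(o['position'])
c=robot.camera('scene'); look(c,['loaded_round_eye','loaded_square_eye','loaded_oblong_eye','loaded_oblong'])
```

```text
[ 0.4233005  -0.26610043  0.27455923]
loaded_round_eye [([330, -286, 71], 0.95), ([566, -570, -4], 0.73), ([392, -178, 0], 0.67)]
loaded_square_eye [([390, -175, 69], 0.73)]
loaded_oblong_eye [([424, -266, 230], 0.82), ([548, -438, 0], 0.74)]
loaded_oblong [([424, -268, 162], 0.87)]
```

Request:
{"fn": "move_arm", "kwargs": {
  "series": "20 -4 -5 0 0 -7;50 -10 -5 0 0 -14;82 -16 -5 0 0 -21;114 -22 -5 0 0 -28;146 -28 -5 0 0 -35;178 -34 -5 0 0 -42;208 -40 -5 0 0 -49;236 -45 -5 0 0 -56"
}}

```text
time: 28.27
position: [0.3968, -0.0228, 0.2721]
tool_rot: [0.335, 0.942, 0.0, -0.003]
ft_force: [-0.2, 0.6, -1.5]
grip_width: 0.0113
grip_force: 35.0
```

Request:
{"fn": "move_arm", "kwargs": {
  "series": "0 0 0 0 0 -1.6;0 0 0 0 0 -1.6;0 0 40 0 0 -1.6;0 0 80 0 0 -1.6;0 0 105 0 0 -1.6;0 0 116 0 0 -1.6;0 0 116 0 0 -1.6;0 0 116 0 0 -1.6"
}}

```text
time: 28.93
position: [0.3983, -0.0253, 0.1569]
tool_rot: [0.325, 0.946, -0.0, -0.002]
ft_force: [0.0, -0.3, -2.6]
grip_width: 0.0119
grip_force: 35.0
```

Request:
{"fn": "move_arm", "kwargs": {
  "series": "0 0 0 0 0 0;0 0 0 0 0 0;0 0 0 0 0 0"
}}

```text
time: 29.18
position: [0.3996, -0.0253, 0.1589]
tool_rot: [0.325, 0.946, -0.0, 0.001]
ft_force: [0.5, 0.3, -2.9]
grip_width: 0.0117
grip_force: 35.0
```

Run:
```python
from h import *
o=robot.get_obs();print(o['position'],o['tool_rot'])
for n in ['scene','top']:
    c=robot.camera(n); look(c,['loaded_oblong_eye','loaded_oblong','hook_left','hook_middle','hook_right'])
c=robot.camera('scene'); cv2.imwrite('pics/s3.png',cv2.resize(c['img'][120:270,160:310,::-1],(600,600),interpolation=cv2.INTER_CUBIC))
```

```text
[ 0.39958456 -0.02528728  0.15892646] [ 3.24766042e-01  9.45793509e-01 -3.25958615e-05  1.28640504e-03]
loaded_oblong_eye [([400, -25, 114], 0.93), ([546, -434, 70], 0.45)]
loaded_oblong [([400, -27, 46], 0.81)]
hook_left [([447, 40, 102], 0.8)]
hook_middle [([508, -6, 98], 0.59), ([509, -5, -2], 0.4)]
hook_right [([574, -53, 101], 0.57)]
loaded_oblong_eye [([469, -417, 70], 0.42)]
loaded_oblong [([399, -25, 46], 0.46)]
hook_left [([450, 44, 103], 0.77)]
hook_middle [([510, -3, 100], 0.57)]
hook_right [([572, -56, 101], 0.92)]
```

View pics/s3.png

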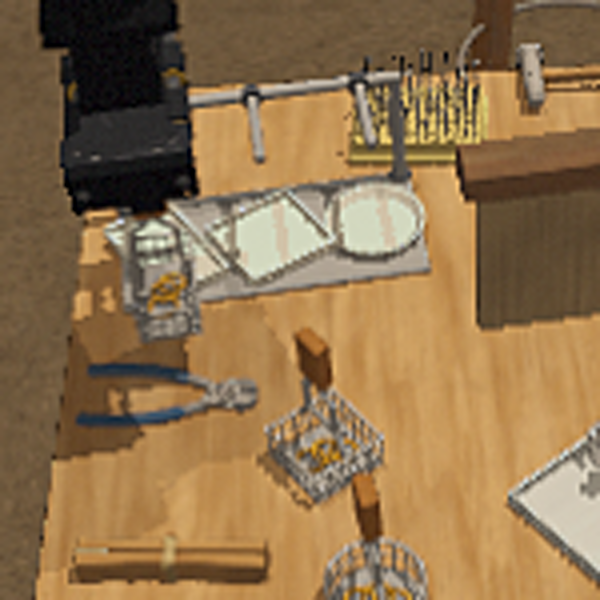

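The scene crop shows the oblong basket held in front of the left hook at (160,270), with the cutters clear below at (160,395). The eye is at 114 mm, about 12 mm over hanging height, and lateral error is under 2 mm, so I'll hang it.

Request:
{"fn": "move_arm", "kwargs": {
  "series": "1 15 0 0 0 0;1 30 0 0 0 0;1 45 0 0 0 0;1 60 0 0 0 0;1 75 0 0 0 0;1 84 0 0 0 0;1 84 0 0 0 0;1 84 0 0 0 0"
}}

```text
time: 30.5
position: [0.4493, 0.0421, 0.1579]
tool_rot: [0.324, 0.946, -0.0, -0.0]
ft_force: [-0.3, 0.3, -0.4]
grip_width: 0.0121
grip_force: 35.0
```

Request:
{"fn": "move_arm", "kwargs": {
  "series": "0 0 4 0 0 0;0 0 8 0 0 0;0 0 12 0 0 0;0 0 12 0 0 0;0 0 12 0 0 0"
}}

```text
time: 30.92
position: [0.449, 0.0417, 0.1461]
tool_rot: [0.325, 0.946, -0.0, -0.001]
ft_force: [-0.3, -0.2, 5.3]
grip_width: 0.012
grip_force: 35.0
```

Run:
```python
from h import *
o=robot.get_obs();print(o['position'],o['ft_force'])
c=robot.camera('scene'); look(c,['loaded_oblong_eye','loaded_oblong','loaded_square','loaded_round'])
```

```text
[0.44899612 0.04166662 0.14613491] [-0.31006797 -0.23750474  5.33739339]
loaded_oblong_eye [([449, 41, 100], 0.78)]
loaded_oblong [([449, 39, 32], 0.88)]
loaded_square [([394, -178, 0], 0.91)]
loaded_round [([327, -283, 1], 0.68), ([450, 41, 101], 0.43)]
```

Request:
{"fn": "move_arm", "kwargs": {
  "series": "0 0 0 0 0 0;0 0 0 0 0 0;0 0 0 0 0 0;0 0 0 0 0 0;0 0 -25 0 0 0;0 0 -65 0 0 0;0 0 -105 0 0 0;0 0 -130 0 0 0",
  "jaw": 0.45
}}

```text
time: 31.83
position: [0.4508, 0.0419, 0.2792]
tool_rot: [0.325, 0.946, 0.0, 0.002]
ft_force: [1.1, -0.4, 0.1]
grip_width: 0.0387
grip_force: 0.0
```

Request:
{"fn": "move_arm", "kwargs": {
  "series": "-91 -209 20 0 0 57;-91 -209 20 0 0 57;-91 -209 20 0 0 57;-91 -209 20 0 0 57;-91 -209 20 0 0 57;-91 -209 20 0 0 57;-91 -209 20 0 0 57;-91 -209 20 0 0 57"
}}

```text
time: 32.5
position: [0.3927, -0.1805, 0.2557]
tool_rot: [0.74, 0.673, -0.0, -0.0]
ft_force: [0.7, 0.9, 0.7]
grip_width: 0.0394
grip_force: 0.0
```

Request:
{"fn": "move_arm", "kwargs": {
  "series": "0 0 35 0 0 3.6;0 0 35 0 0 3.6;0 0 35 0 0 3.6"
}}

```text
time: 32.75
position: [0.3919, -0.1779, 0.22]
tool_rot: [0.757, 0.653, -0.0, -0.003]
ft_force: [1.0, -0.1, 0.2]
grip_width: 0.0394
grip_force: 0.0
```

Run:
```python
from h import *
o=robot.get_obs();print(o['position'],R.from_quat(o['tool_rot']).as_matrix().round(3)[:2])
for n in ['scene','top']:
    c=robot.camera(n); look(c,['loaded_oblong_eye','loaded_oblong','loaded_square','loaded_square_eye','loaded_round','loaded_round_eye'])
```

```text
[ 0.39189487 -0.1779351   0.21998552] [[ 0.146  0.989 -0.004]
 [ 0.989 -0.146  0.003]]
loaded_oblong_eye [([452, 40, 102], 0.75), ([511, -388, 1], 0.67)]
loaded_oblong [([450, 41, 33], 0.52), ([448, 44, 102], 0.48)]
loaded_square [([394, -178, 0], 0.67)]
loaded_square_eye [([392, -177, 66], 0.6), ([468, -422, 3], 0.44)]
loaded_round [([327, -280, -1], 0.65), ([447, 45, 101], 0.6)]
loaded_round_eye [([328, -287, 71], 0.67)]
loaded_oblong_eye [([444, 45, 98], 0.71), ([512, -2, 2], 0.68)]
loaded_oblong [([449, 43, 37], 0.71), ([362, -56, 0], 0.44)]
loaded_square [([468, -419, 68], 0.64)]
loaded_square_eye []
loaded_round [([448, 43, 99], 0.71), ([332, -283, 4], 0.68), ([335, -286, 71], 0.6)]
loaded_round_eye [([332, -286, 68], 0.71)]
```

Request:
{"fn": "move_arm", "kwargs": {
  "series": "-1 0 40 0 0 0;-1 0 75 0 0 0;-1 0 100 0 0 0;-1 0 104 0 0 0;-1 0 104 0 0 0"
}}

```text
time: 33.87
position: [0.3922, -0.1792, 0.1158]
tool_rot: [0.757, 0.653, -0.0, -0.002]
ft_force: [-1.3, -0.1, 0.2]
grip_width: 0.0389
grip_force: 0.0
```

Request:
{"fn": "move_arm", "kwargs": {
  "series": "0 0 0 0 0 0;0 0 0 0 0 0;0 0 0 0 0 0;0 0 0 0 0 0;0 0 0 0 0 0;0 0 0 0 0 0;0 0 0 0 0 0",
  "jaw": 0
}}

```text
time: 34.45
position: [0.3931, -0.1799, 0.1176]
tool_rot: [0.757, 0.653, 0.0, 0.0]
ft_force: [-1.3, 1.0, 4.8]
grip_width: 0.0117
grip_force: 34.9
```

Request:
{"fn": "move_arm", "kwargs": {
  "series": "0 0 -15 0 0 0;0 0 -45 0 0 0;0 0 -80 0 0 0;0 0 -115 0 0 0;0 0 -145 0 0 0;0 0 -155 0 0 0;0 0 -155 0 0 0"
}}

```text
time: 35.03
position: [0.3943, -0.1808, 0.2748]
tool_rot: [0.757, 0.653, 0.001, 0.004]
ft_force: [-0.3, -0.5, -1.1]
grip_width: 0.0116
grip_force: 35.1
```

Run:
```python
from h import *
o=robot.get_obs();print(o['position'])
c=robot.camera('scene'); look(c,['loaded_square_eye','loaded_square'])
```

```text
[ 0.39432712 -0.1807896   0.27482809]
loaded_square_eye [([394, -176, 223], 0.67)]
loaded_square [([396, -180, 158], 0.65), ([469, -421, 2], 0.52)]
```

Request:
{"fn": "move_arm", "kwargs": {
  "series": "10 4 0 0 0 -7;25 10 0 0 0 -14;40 17 0 0 0 -21;56 24 0 0 0 -28;72 31 0 0 0 -35;88 38 0 0 0 -42;103 45 0 0 0 -49;116 51 0 0 0 -56"
}}

```text
time: 35.85
position: [0.4598, -0.0712, 0.2698]
tool_rot: [0.359, 0.933, 0.0, -0.003]
ft_force: [0.2, 0.7, -1.2]
grip_width: 0.0115
grip_force: 35.1
```

Request:
{"fn": "move_arm", "kwargs": {
  "series": "0 0 0 0 0 -4.6;0 0 0 0 0 -4.6;0 0 40 0 0 -4.6;0 0 80 0 0 -4.6;0 0 104 0 0 -4.6;0 0 111 0 0 -4.6;0 0 111 0 0 -4.6;0 0 111 0 0 -4.6"
}}

```text
time: 36.52
position: [0.4606, -0.073, 0.1609]
tool_rot: [0.325, 0.946, 0.0, -0.0]
ft_force: [-0.2, -0.1, -1.9]
grip_width: 0.0116
grip_force: 34.9
```

Request:
{"fn": "move_arm", "kwargs": {
  "series": "0 0 0 0 0 0;0 0 0 0 0 0;0 0 0 0 0 0"
}}

```text
time: 36.77
position: [0.4614, -0.073, 0.1624]
tool_rot: [0.325, 0.946, -0.0, 0.002]
ft_force: [-0.2, -0.3, -1.5]
grip_width: 0.0121
grip_force: 34.9
```

Run:
```python
from h import *
o=robot.get_obs();print(o['position'],o['tool_rot'],to_tool(np.array([.512,-.005,.1616])-o['position'])*1000)
c=robot.camera('scene'); look(c,['loaded_square_eye','loaded_square'])
```

```text
[ 0.46142424 -0.07298373  0.1624075 ] [ 3.24713599e-01  9.45810945e-01 -1.10735158e-04  1.65031245e-03] [ 1.85038535 84.71220778  0.87463698]
loaded_square_eye [([464, -70, 113], 0.94)]
loaded_square [([466, -71, 44], 0.78)]
```

Request:
{"fn": "move_arm", "kwargs": {
  "series": "2 15 0 0 0 0;2 30 0 0 0 0;2 45 0 0 0 0;2 60 0 0 0 0;2 75 0 0 0 0;2 84 0 0 0 0;2 84 0 0 0 0;2 84 0 0 0 0"
}}

```text
time: 37.58
position: [0.5103, -0.0049, 0.1611]
tool_rot: [0.324, 0.946, -0.0, -0.0]
ft_force: [0.7, 0.7, -1.6]
grip_width: 0.012
grip_force: 34.9
```

Request:
{"fn": "move_arm", "kwargs": {
  "series": "0 0 4 0 0 0;0 0 8 0 0 0;0 0 12 0 0 0;0 0 12 0 0 0;0 0 12 0 0 0"
}}

```text
time: 38.0
position: [0.5101, -0.0056, 0.1489]
tool_rot: [0.325, 0.946, -0.0, -0.0]
ft_force: [-0.9, -1.0, 1.7]
grip_width: 0.0119
grip_force: 34.9
```

Run:
```python
from h import *
o=robot.get_obs();print(o['position'],o['ft_force'])
c=robot.camera('scene'); look(c,['loaded_square_eye','loaded_square','loaded_oblong_eye','loaded_oblong','loaded_round','loaded_round_eye'])
```

```text
[ 0.51013485 -0.00563209  0.14892078] [-0.9459749  -0.98773229  1.72998127]
loaded_square_eye [([512, -2, 98], 0.56)]
loaded_square [([512, -4, 33], 0.75)]
loaded_oblong_eye [([445, 42, 105], 0.92)]
loaded_oblong [([440, 32, 33], 0.61), ([512, -386, 3], 0.38)]
loaded_round [([325, -284, 2], 0.94), ([510, -8, 103], 0.59), ([448, 44, 103], 0.52)]
loaded_round_eye [([331, -282, 70], 0.96)]
```

Request:
{"fn": "move_arm", "kwargs": {
  "series": "0 0 1 0 0 0;0 0 1 0 0 0;0 0 1 0 0 0;0 0 0 0 0 0;0 0 -25 0 0 0;0 0 -65 0 0 0;0 0 -105 0 0 0;0 0 -130 0 0 0",
  "jaw": 0.45
}}

```text
time: 39.02
position: [0.5118, -0.0051, 0.2826]
tool_rot: [0.325, 0.946, 0.0, 0.002]
ft_force: [0.1, -0.5, 0.0]
grip_width: 0.0391
grip_force: 0.0
```

Request:
{"fn": "move_arm", "kwargs": {
  "series": "-29 -325 20 0 0 57;-29 -325 20 0 0 57;-29 -325 20 0 0 57;-29 -325 20 0 0 57;-29 -325 20 0 0 57;-29 -325 20 0 0 57;-29 -325 20 0 0 57;-29 -325 20 0 0 57"
}}

```text
time: 39.68
position: [0.3324, -0.2813, 0.2592]
tool_rot: [0.739, 0.674, -0.0, 0.001]
ft_force: [0.7, -0.1, -0.7]
grip_width: 0.0389
grip_force: 0.0
```

Run:
```python
from h import *
for n in ['scene','top']:
    c=robot.camera(n); look(c,['loaded_square_eye','loaded_square','loaded_oblong_eye','loaded_oblong','loaded_round','loaded_round_eye'])
    if n=='scene':cv2.imwrite('pics/s4.png',cv2.resize(c['img'][120:300,160:360,::-1],(667,600),interpolation=cv2.INTER_CUBIC))
o=robot.get_obs();print(o['position'],to_tool(np.array([.33,-.285,.22])-o['position'])*1000,o['tool_rot'],o['q'])
```

```text
loaded_square_eye []
loaded_square [([466, -417, 68], 0.62), ([516, -353, 75], 0.37)]
loaded_oblong_eye [([449, 41, 104], 0.71), ([572, -54, 9], 0.53)]
loaded_oblong [([448, 45, 102], 0.64), ([457, 51, 34], 0.58), ([569, -52, 5], 0.46)]
loaded_round [([325, -285, 2], 0.77)]
loaded_round_eye [([329, -285, 70], 0.74)]
loaded_square_eye [([512, -391, 3], 0.66), ([508, -5, 100], 0.65), ([512, -4, 101], 0.46)]
loaded_square [([511, -5, 33], 0.94)]
loaded_oblong_eye [([447, 45, 98], 0.85)]
loaded_oblong [([441, 30, 32], 0.78), ([511, -387, 2], 0.59)]
loaded_round []
loaded_round_eye [([548, -434, 71], 0.41)]
[ 0.33423388 -0.278905    0.25910197] [-6.42474945 -3.71320645 39.10208866] [7.36098995e-01 6.76873891e-01 6.69626130e-06 6.72672757e-05] [-9.53257765e-01  2.50549836e-01  1.86757749e+00  3.53561636e-05
  1.02333354e+00 -8.69494720e-01]
```

View pics/s4.png

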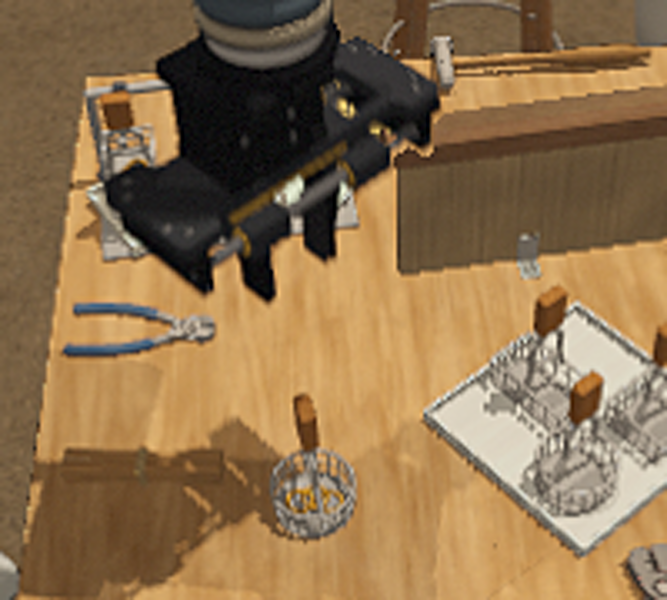

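The crop shows the round basket undisturbed at (313,490). The oblong one hangs on the left hook at (120,130), swinging a little. Now on to the round one.

Request:
{"fn": "move_arm", "kwargs": {
  "series": "-6 -4 30 0 0 29;-6 -4 30 0 0 29;-6 -4 30 0 0 29;-6 -4 30 0 0 29;-6 -4 30 0 0 29;-6 -4 30 0 0 29"
}}

```text
time: 40.88
position: [0.3295, -0.285, 0.2291]
tool_rot: [0.882, 0.472, -0.0, 0.0]
ft_force: [-0.2, -0.0, -0.3]
grip_width: 0.039
grip_force: 0.0
```

Run:
```python
from h import *
c=robot.camera('scene'); look(c,['loaded_oblong_eye','loaded_oblong','loaded_round','loaded_round_eye'])
c=robot.camera('top'); look(c,['loaded_oblong'])
o=robot.get_obs();print(o['position'],to_tool(np.array([.33,-.285,.22])-o['position'])*1000,o['tool_rot'],o['q'][5])
```

```text
loaded_oblong_eye [([448, 42, 104], 0.77), ([451, 42, 6], 0.57)]
loaded_oblong [([545, -433, 1], 0.49)]
loaded_round [([328, -281, 0], 0.78)]
loaded_round_eye [([329, -286, 71], 0.87)]
loaded_oblong [([450, 43, 32], 0.73)]
[ 0.32937892 -0.2850466   0.2291183 ] [0.38541614 0.48822472 9.11835139] [8.82280591e-01 4.70723855e-01 2.37031085e-06 1.05099974e-04] -0.3804367593156484
```

Request:
{"fn": "move_arm", "kwargs": {
  "series": "0 0 40 0 0 0;0 0 75 0 0 0;0 0 105 0 0 0;0 0 113 0 0 0;0 0 113 0 0 0"
}}

```text
time: 41.65
position: [0.3285, -0.2839, 0.1144]
tool_rot: [0.882, 0.47, -0.0, -0.003]
ft_force: [-0.1, 0.1, 0.5]
grip_width: 0.0391
grip_force: 0.0
```

Request:
{"fn": "move_arm", "kwargs": {
  "series": "0 0 0 0 0 0;0 0 0 0 0 0;0 0 0 0 0 0;0 0 0 0 0 0;0 0 0 0 0 0;0 0 0 0 0 0;0 0 0 0 0 0",
  "jaw": 0
}}

```text
time: 42.23
position: [0.3294, -0.2852, 0.1168]
tool_rot: [0.882, 0.47, -0.0, 0.001]
ft_force: [-1.1, -0.0, 7.9]
grip_width: 0.0116
grip_force: 34.9
```

Request:
{"fn": "move_arm", "kwargs": {
  "series": "0 0 -15 0 0 0;0 0 -45 0 0 0;0 0 -80 0 0 0;0 0 -115 0 0 0;0 0 -145 0 0 0;0 0 -155 0 0 0;0 0 -155 0 0 0"
}}

```text
time: 42.82
position: [0.3304, -0.2863, 0.2739]
tool_rot: [0.882, 0.47, 0.0, 0.004]
ft_force: [0.3, -1.0, -1.9]
grip_width: 0.0118
grip_force: 34.9
```

Run:
```python
from h import *
c=robot.camera('scene'); look(c,['loaded_round','loaded_round_eye','loaded_oblong'])
o=robot.get_obs();print(o['position'])
```

```text
loaded_round [([327, -284, 157], 0.58)]
loaded_round_eye [([330, -289, 226], 0.92)]
loaded_oblong [([450, 39, 32], 0.55)]
[ 0.32859239 -0.28395344  0.26960564]
```

Request:
{"fn": "move_arm", "kwargs": {
  "series": "20 6 -10 0 0 -7;50 14 -10 0 0 -14;83 23 -10 0 0 -21;116 32 -10 0 0 -28;149 41 -10 0 0 -35;182 50 -10 0 0 -42;214 59 -10 0 0 -49;244 67 -10 0 0 -56"
}}

```text
time: 43.68
position: [0.5214, -0.1179, 0.2788]
tool_rot: [0.556, 0.831, -0.0, -0.002]
ft_force: [0.6, -1.1, -2.7]
grip_width: 0.0119
grip_force: 35.0
```

Request:
{"fn": "move_arm", "kwargs": {
  "series": "0 0 0 0 0 -7;0 0 0 0 0 -14;0 0 0 0 0 -21;0 0 0 0 0 -28;0 0 40 0 0 -30.2;0 0 80 0 0 -30.2;0 0 110 0 0 -30.2;0 0 121 0 0 -30.2"
}}

```text
time: 44.35
position: [0.5168, -0.118, 0.1538]
tool_rot: [0.323, 0.946, 0.001, -0.006]
ft_force: [-0.1, 0.3, -0.8]
grip_width: 0.0117
grip_force: 35.0
```

Request:
{"fn": "move_arm", "kwargs": {
  "series": "0 0 0 0 0 0;0 0 0 0 0 0;0 0 0 0 0 0;0 0 0 0 0 0"
}}

```text
time: 44.68
position: [0.5219, -0.1202, 0.161]
tool_rot: [0.323, 0.946, -0.0, 0.001]
ft_force: [1.4, -0.3, -1.8]
grip_width: 0.0117
grip_force: 35.0
```

Run:
```python
from h import *
o=robot.get_obs();print(o['position'],o['tool_rot'],to_tool(np.array([.5737,-.0527,.161])-o['position'])*1000)
c=robot.camera('scene'); look(c,['loaded_round_eye','loaded_round'])
```

```text
[ 0.52185714 -0.12021317  0.16096981] [ 3.22917773e-01  9.46426302e-01 -1.38254281e-04  1.16107725e-03] [2.35569794e-01 8.51214159e+01 1.08235882e-02]
loaded_round_eye [([521, -119, 116], 0.79)]
loaded_round [([521, -117, 43], 0.74), ([575, -53, 97], 0.43)]
```

Request:
{"fn": "move_arm", "kwargs": {
  "series": "0 15 0 0 0 0;0 30 0 0 0 0;0 45 0 0 0 0;0 60 0 0 0 0;0 75 0 0 0 0;0 84 0 0 0 0;0 84 0 0 0 0;0 84 0 0 0 0"
}}

```text
time: 45.5
position: [0.5723, -0.0533, 0.1604]
tool_rot: [0.322, 0.947, -0.0, 0.0]
ft_force: [-0.0, 0.7, -0.6]
grip_width: 0.0115
grip_force: 35.0
```

Request:
{"fn": "move_arm", "kwargs": {
  "series": "0 0 4 0 0 0;0 0 8 0 0 0;0 0 12 0 0 0;0 0 13 0 0 0;0 0 13 0 0 0;0 0 13 0 0 0"
}}

```text
time: 46.0
position: [0.5718, -0.0539, 0.1479]
tool_rot: [0.323, 0.946, -0.0, -0.0]
ft_force: [-2.9, 0.0, 6.7]
grip_width: 0.0119
grip_force: 35.0
```

Run:
```python
from h import *
o=robot.get_obs();print(o['position'],o['ft_force'])
c=robot.camera('scene'); look(c,['loaded_square_eye','loaded_square','loaded_oblong_eye','loaded_oblong','loaded_round','loaded_round_eye'])
```

```text
[ 0.57180398 -0.05385452  0.14787053] [-2.8882461   0.00719604  6.68932933]
loaded_square_eye [([513, -3, 99], 0.75), ([514, -390, 2], 0.56)]
loaded_square [([516, -4, 30], 0.82)]
loaded_oblong_eye [([450, 40, 102], 0.87)]
loaded_oblong [([448, 41, 31], 0.74), ([571, -53, 31], 0.39)]
loaded_round [([570, -55, 29], 0.85)]
loaded_round_eye [([450, 39, 99], 0.67), ([569, -56, 101], 0.62)]
```

Seated. I'll release, rise, back the arm off to the robot side and let everything settle.

Request:
{"fn": "move_arm", "kwargs": {
  "series": "0 0 0 0 0 0;0 0 0 0 0 0;0 0 0 0 0 0;0 0 0 0 0 0;0 0 -25 0 0 0;0 0 -65 0 0 0;0 0 -105 0 0 0;0 0 -140 0 0 0",
  "jaw": 0.45
}}

```text
time: 47.02
position: [0.5724, -0.0534, 0.2888]
tool_rot: [0.323, 0.946, -0.0, 0.0]
ft_force: [-0.3, 0.5, -0.0]
grip_width: 0.0386
grip_force: 0.0
```

Request:
{"fn": "move_arm", "kwargs": {
  "series": "0 -170 -20 0 0 0;0 -170 -20 0 0 0;0 -170 -20 0 0 0;0 -170 -20 0 0 0;0 -170 -20 0 0 0;0 -170 -20 0 0 0;0 -170 -20 0 0 0;0 -170 -20 0 0 0"
}}

```text
time: 47.68
position: [0.469, -0.1869, 0.3067]
tool_rot: [0.322, 0.947, 0.0, -0.0]
ft_force: [0.6, -0.2, 0.4]
grip_width: 0.0395
grip_force: 0.0
```

Request:
{"fn": "move_arm", "kwargs": {
  "series": "0 0 0 0 0 0;0 0 0 0 0 0;0 0 0 0 0 0;0 0 0 0 0 0;0 0 0 0 0 0;0 0 0 0 0 0;0 0 0 0 0 0;0 0 0 0 0 0"
}}

```text
time: 48.35
position: [0.4684, -0.1879, 0.307]
tool_rot: [0.323, 0.946, -0.0, 0.0]
ft_force: [-0.9, 0.2, 0.0]
grip_width: 0.0387
grip_force: 0.0
```

Request:
{"fn": "move_arm", "kwargs": {
  "series": "0 0 0 0 0 0;0 0 0 0 0 0;0 0 0 0 0 0;0 0 0 0 0 0;0 0 0 0 0 0;0 0 0 0 0 0;0 0 0 0 0 0;0 0 0 0 0 0"
}}

```text
time: 49.02
position: [0.4684, -0.1879, 0.307]
tool_rot: [0.323, 0.946, -0.0, -0.0]
ft_force: [-0.1, -0.4, -0.1]
grip_width: 0.0391
grip_force: 0.0
```

Request:
{"fn": "move_arm", "kwargs": {
  "series": "0 0 0 0 0 0;0 0 0 0 0 0;0 0 0 0 0 0;0 0 0 0 0 0;0 0 0 0 0 0;0 0 0 0 0 0;0 0 0 0 0 0;0 0 0 0 0 0"
}}

```text
time: 49.68
position: [0.4684, -0.1879, 0.3071]
tool_rot: [0.323, 0.946, -0.0, 0.0]
ft_force: [-0.8, 1.0, -0.5]
grip_width: 0.0391
grip_force: 0.0
```

Run:
```python
from h import *
T=['loaded_square_eye','loaded_square','loaded_oblong_eye','loaded_oblong','loaded_round','loaded_round_eye','empty_round','empty_square','empty_oblong','cutters','pliers']
c=robot.camera('scene'); look(c,T,pmin=.5)
a=robot.camera('top'); look(a,T[:6],pmin=.5)
cv2.imwrite('pics/s5.png',cv2.resize(c['img'][120:300,160:360,::-1],(667,600),interpolation=cv2.INTER_CUBIC))
d=robot.camera('scene'); f=np.abs(c['img'].astype(int)-d['img']).sum(2); f=f[130:200,180:280]; print('moving px',(f>60).sum())
```

```text
loaded_square_eye [([513, 0, 100], 0.75)]
loaded_square [([512, -2, 32], 0.82)]
loaded_oblong_eye [([449, 42, 102], 0.86)]
loaded_oblong [([447, 38, 30], 0.56)]
loaded_round [([569, -49, 31], 0.64)]
loaded_round_eye [([573, -54, 101], 0.87)]
empty_round [([471, -423, 3], 0.76)]
empty_square [([545, -435, 0], 0.9), ([571, -50, 31], 0.53)]
empty_oblong [([518, -351, 1], 0.58)]
cutters [([361, -60, 1], 0.78)]
pliers [([568, -571, -4], 0.87)]
loaded_square_eye [([509, -7, 99], 0.61)]
loaded_square [([510, -2, 34], 0.85)]
loaded_oblong_eye [([445, 44, 98], 0.6)]
loaded_oblong [([448, 40, 34], 0.88)]
loaded_round []
loaded_round_eye []
moving px 0
```

View pics/s5.png

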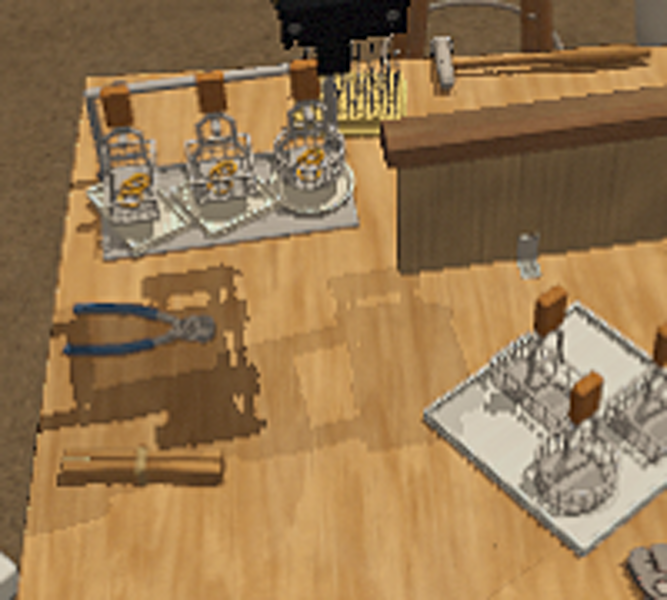

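The crop shows all three loaded baskets hanging over their own dishes at (130,180), (220,170) and (308,160), and the empties standing in the tray. I'll wait a few more seconds for any swing to die, then hand in.

Request:
{"fn": "move_arm", "kwargs": {
  "series": "0 0 0 0 0 0;0 0 0 0 0 0;0 0 0 0 0 0;0 0 0 0 0 0;0 0 0 0 0 0;0 0 0 0 0 0;0 0 0 0 0 0;0 0 0 0 0 0"
}}

```text
time: 51.35
position: [0.4684, -0.1879, 0.3071]
tool_rot: [0.323, 0.946, -0.0, 0.0]
ft_force: [-0.1, -0.4, -0.1]
grip_width: 0.0392
grip_force: 0.0
```

Request:
{"fn": "move_arm", "kwargs": {
  "series": "0 0 0 0 0 0;0 0 0 0 0 0;0 0 0 0 0 0;0 0 0 0 0 0;0 0 0 0 0 0;0 0 0 0 0 0;0 0 0 0 0 0;0 0 0 0 0 0"
}}

```text
time: 52.02
position: [0.4684, -0.1879, 0.307]
tool_rot: [0.323, 0.946, -0.0, -0.0]
ft_force: [-0.2, -0.4, 0.2]
grip_width: 0.0391
grip_force: 0.0
```

Request:
{"fn": "move_arm", "kwargs": {
  "series": "0 0 0 0 0 0;0 0 0 0 0 0;0 0 0 0 0 0;0 0 0 0 0 0;0 0 0 0 0 0;0 0 0 0 0 0;0 0 0 0 0 0;0 0 0 0 0 0"
}}

```text
time: 52.68
position: [0.4684, -0.1878, 0.307]
tool_rot: [0.323, 0.946, 0.0, -0.0]
ft_force: [0.1, 1.3, 0.1]
grip_width: 0.0392
grip_force: 0.0
```

Request:
{"fn": "move_arm", "kwargs": {
  "series": "0 0 0 0 0 0;0 0 0 0 0 0;0 0 0 0 0 0;0 0 0 0 0 0;0 0 0 0 0 0;0 0 0 0 0 0;0 0 0 0 0 0;0 0 0 0 0 0"
}}

```text
time: 53.35
position: [0.4684, -0.1879, 0.307]
tool_rot: [0.323, 0.946, 0.0, -0.0]
ft_force: [0.4, -0.3, -0.2]
grip_width: 0.0393
grip_force: 0.0
```

Request:
{"fn": "move_arm", "kwargs": {
  "series": "0 0 0 0 0 0;0 0 0 0 0 0;0 0 0 0 0 0;0 0 0 0 0 0;0 0 0 0 0 0;0 0 0 0 0 0;0 0 0 0 0 0;0 0 0 0 0 0"
}}

```text
time: 54.02
position: [0.4684, -0.1879, 0.307]
tool_rot: [0.323, 0.946, 0.0, -0.0]
ft_force: [-0.2, -0.1, -0.1]
grip_width: 0.0391
grip_force: 0.0
```

Run:
```python
from h import *
s=[robot.camera('scene')['img'].astype(int)[130:200,180:280] for _ in range(8)]
m=max((np.abs(a-s[0]).sum(2)>60).sum() for a in s); print('moving px',m)
if m<8: print(robot.hand_in())
```

```text
moving px 0
the job is handed in; nothing more can be done
None
```

I handed the job in at about 54 s (no verdict was returned): the three empty baskets stand in the tray, the three loaded ones hang still over their own dishes, and the cutters and pliers lie where they were.

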